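Sweep the offcuts off the bench plate

TASK

Take the wooden-handled scraper block from its rest and sweep all five brass offcuts off the steel bench plate into the aluminium scrap tray beside it, moving them only with the scraper and going round the two stop posts without knocking them. Then stand the scraper upright in the middle of its rest again and let go. Leave everything else on the bench where it is.

Things in the scene. Friction and masses are not known exactly. Their poses are not given: they have to be found in the camera images.
- plate: fixed flat steel plate 220 (its x) x 250 (its y) x 35 mm high, no rim; origin at the centre of its underside, so its top is 35 mm above the origin; yaw varies. The scrap tray stands along its +y or its -y end, changing from start to start, the burr block along the other end
- post_a: fixed upright dark steel stop post standing on the plate near the plate's middle line (local x about 0) towards its +y end: 16 mm diameter, 28 mm high; origin at the centre of its foot
- post_b: the same as post_a, towards the plate's -y end
- scrap_tray: fixed empty open aluminium tray 220 (x) x 96 (y) x 24 mm high, walls and floor 3 mm, its long side 2 mm from the plate's end, its axes parallel to the plate's; rim 11 mm lower than the plate's top; origin at the centre of its underside
- burr_block: fixed light wooden block 200 x 90 mm, 28 mm high, with steel burrs standing in it to about 57 mm; at the plate's other end (2 mm or more off it)
- rest: fixed low dark rest for the scraper, 70 (its x) x 100 (its y) x 8 mm, with a black rubber top; origin at the centre of its underside, top 8 mm above
- scraper: loose scraper block, 0.11 to 0.22 kg, standing upright on the rest: steel foot 18 (its x) x 70 (its y) x 20 mm high with flat upright faces, above it a wooden handle 20 (x) x 42 (y) mm from 20 to 72 mm height; origin at the centre of the foot's underside. Grip the handle across its 20 mm (along its x), 45 to 58 mm above the origin, so that the fingertips clear the posts; sweep with the 70 mm wide faces
- offcut_1: loose brass offcut lying on the plate: bar 20 x 12 x 6 mm, beside the row of posts on the plate's +x side (local x 50 to 72 mm); origin at the centre of its underside, z up
- offcut_2: loose brass offcut lying on the plate: disc of 18 mm diameter, 6 mm thick, beside the row of posts on the plate's +x side; origin at the centre of its underside, z up
- offcut_3: loose brass offcut lying on the plate: L shape 18 x 18 x 6 mm, beside the row of posts on the plate's -x side (local x -72 to -50 mm); origin at the centre of its underside, z up
- offcut_4: loose brass offcut lying on the plate: square 15 x 15 x 6 mm, beside the row of posts on the plate's -x side; origin at the centre of its underside, z up
- offcut_5: loose brass offcut lying on the plate: disc of 16 mm diameter, 7 mm thick, between the two posts, so that it cannot go straight to the tray along the middle line; origin at the centre of its underside, z up
- cup: bystander: white ceramic cup 68 mm across, 60 mm high, on the robot's side of the plate, at the other hand from the rest
- ring: bystander: unfinished brass ring 25 mm across, 7 mm high, lying in front of the plate
- file: bystander: file about 166 mm long with a wooden handle, lying in front of the plate
- jar: bystander: small glass jar 56 mm across, 45 mm high, behind the plate
- flux_bottle: bystander: white bottle 44 mm across, 110 mm high, behind the plate
- caliper: bystander: steel caliper 130 mm long lying on the left
- screwdriver: bystander: screwdriver 170 mm long lying on the right
Mind the look-alikes: they are no part of the job. Of the things like the scraper, leave any that is pink or turquoise; of the rest the smaller one is meant.

How it is judged:
By the outcome, as a careful person would: the job done as asked, in the order asked, and still so for the second after the job is handed in, with the robot touching nothing.
It also fails if it takes over 61 s, if anything falls off the work surface, if the arm or the gripper's body presses on something with over 40 N, if the wrist force passes 120 N, or if a joint passes its speed limit or range.

ROBOT

A 7-joint arm with a two-finger parallel gripper is mounted at the origin on the work surface. World frame = base frame: x ahead of the robot, y to its left, z up, the work surface at z = 0. Lengths are in m, angles in rad, forces in N, time in s.
With the tool pointing down it reaches from about 0.35 to 0.9 m from the base axis. Payload 8.1 kg.
Tool frame: the origin (TCP) lies midway between the tips of the shut fingers; the grasp point (between the pads) lies 19 mm behind it; z points along the fingers, y is the line along which they close (so a half turn about z gives the same grasp; the last joint's range is limited). The gripper opens to 92 mm and grips with 3 to 60 N. Pads are 19 mm wide; open, the fingers measure 130 mm over their backs; the gripper's body (75 mm by 190 mm) begins 47 mm behind the grasp point.
Start: joints at [-1.329, 0.434, 0.025, 1.573, -0.012, 1.134, -0.075], TCP at [0.211, 0.588, 0.227] pointing down, gripper open.
Joint ranges: [-2.62, 2.62], [-0.44, 2.09], [-1.27, 1.32], [0.08, 2.57], [-1.32, 4.46], [0.12, 2], [-2.74, 2.74]. Speed limits (rad/s): [2.22, 2.22, 3.01, 3.01, 3.14, 3.14, 3.14].

INTERFACE

Orientations are given as a rotation vector (axis times angle).
In Python, from cell import arm gives the robot as it stands.
- The arm moves only by the tool move_arm, never from a script. Its argument "motion" is a list of rows, each an object of numbers: "tx", "ty", "tz": the shift along the tool's x, y, z normalised to -1 to 1, where 1 is 1000 mm; "twist": the turn about the tool's z normalised to -1 to 1, where 1 is pi/2 rad. In form: [{"tx": .., "ty": .., "tz": .., "twist": ..}, ...]. A call has 1 to 12 rows; each row shifts and turns the commanded pose from where the row before left it, along the tool's axes as they then stand; what a row does not reach is not made up. A row lasts 1/10 s, in which the tool goes at most 50 mm and 8.59 degrees, less where a joint would pass 70% of its speed; a pose out of reach is approached as far as the arm can. A call with a number of a shift or a turn outside -1 to 1 is refused whole. A call with a gripper value outside its range is refused whole. "gripper" is the gripper's target within -1 to 1 (shut at 1, half-way at 0, fully open at -1), set as the call begins (left out, the last holds). The fingers move at their own pace and stop on an object; "squeeze" is the grip in N (left out, the last holds). Time passes only in rows, so rows that do not move let the fingers close. It gives the time, the measured TCP pose, the force, the opening and the grip force at its end, in the units of the state.
- arm.observe(): the state, without advancing time (a new reading comes with each control period).
- arm.get_image(name): name is "scene" or "side" or "wrist"; returns the picture (400x640x3 uint8, red, green, blue); there is no depth.
- arm.calibration(name): a dict with "K" (3x3 intrinsics, pixels), "T" (4x4, takes a point from camera to world coordinates). Camera axes: x right, y down, z forward; pixel columns grow to the right and rows downward; lengths in m; the calibration is good to about 2 mm. A picture is of the moment at which its call begins: read the wrist's pose just before it. calibration takes no time and is no camera call; for the wrist camera it gives the pose at the moment of the call.
- arm.sign_off(): hands the job in; it is judged then, once.
Trained networks look in the newest picture that a camera, given by its name, has taken for a name from the list of things; names that differ only in an ending like _2 or _b are one class to them, and where a whole thing is asked for, a point or a joint stands for the part that bears it (a point fixed in the world has none). Each returns a list of dicts, best first, with "conf" (0 to 1); they miss things now and then, are a little off and sometimes report something else, mostly with a low value. They report only what shows in the picture. A call takes as long as a camera call. They do not tell look-alikes from the thing itself.
- arm.look_for(camera, query): "point" ([column, row] as shares, 0 to 1, of the picture: columns of its width, rows of its height, amid what is visible of it).
- arm.regions_of(camera, query): "region" (400x640 bool, what is visible of it) and "point" ([column, row] as shares, 0 to 1, of the picture: columns of its width, rows of its height, amid what is visible of it).
- arm.place_of(camera, query): "point" ([column, row] as shares, 0 to 1, of the picture: columns of its width, rows of its height: a listed point, or the origin of a listed thing).
The state is a dict: "clock": time; "joints": joint angles; "dq": joint speeds; "joint_efforts": joint torques, N m; "position": TCP position; "ee_rot": TCP orientation; "force": force on the tool from outside, world axes, zero at the start; "ft_torque": the same for the moment, N m; "width": opening from 0.0 (shut) to 1.0 (fully open); "gripper_force": force on a finger pad.
Only numpy, scipy, OpenCV 4.12 (cv2) and the standard library are available. Lean on these libraries where they do the work, as an engineer would, in place of code of your own. Each camera call takes 0.05 s, during which the arm holds its last target. There are 200 camera calls.

## Working session

There is one attempt and no reset: what is moved stays moved. The work goes in short steps, Python scripts to look and compute and a tool call to move; the robot and the scene stay as the last step left them, time stands still between calls to the robot, and variables do not carry over. Pictures are saved under pics/ and viewed, at most 10 in all, crops included, and the job is handed in when it is done.

Besides the shell and the picture viewer there is one more tool, called as name(argument=value, ...) on one line, values as JSON. move_arm: Moves the arm, as the interface text tells. Scaled input: -1 to 1 covers 1000 mm each way for a shift and pi/2 rad each way for a turn. Its arguments: {"type":"object","properties":{"motion":{"type":"array","items":{"type":"object","properties":{"tx":{"type":"number"},"ty":{"type":"number"},"tz":{"type":"number"},"twist":{"type":"number"}}}},"gripper":{"type":"number"},"squeeze":{"type":"number"}},"required":["motion"]}

```bash
ls; mkdir -p pics
python3 - <<'E'
from cell import arm
import cv2, numpy as np
print(arm.observe())
for n in("scene","side"):
    im=arm.get_image(n); cv2.imwrite(f"pics/{n}0.png",im[:,:,::-1]); c=arm.calibration(n); print(n,np.round(c["K"],1).tolist(),np.round(c["T"],3).tolist())
E
```

```text
pics
{'clock': 0.0, 'joints': array([-1.32863552,  0.43518735,  0.02496517,  1.57408487, -0.01157693,
        1.1340075 , -0.07509267]), 'dq': array([ 0.00094733, -0.00171059,  0.00112704,  0.00100681, -0.00083304,
        0.00208588, -0.0015981 ]), 'joint_efforts': array([-3.40100005e-04, -6.67844868e+01,  9.84586626e-01, -3.14472020e+01,
       -6.06531976e-02,  4.27856587e-02,  1.66607160e-04]), 'position': array([0.2111173 , 0.58772454, 0.22597176]), 'ee_rot': array([-5.38922605e-01, -3.09491182e+00,  2.41691422e-03]), 'force': array([-0.75689922,  0.36535602, -0.17138058]), 'ft_torque': array([ 0.03388638,  0.01769556, -0.01245217]), 'gripper_force': 0.0, 'width': 0.9984312193277469}
scene [[381.1, 0.0, 320.6], [0.0, 381.1, 196.8], [0.0, 0.0, 1.0]] [[0.322, 0.606, -0.728, 1.302], [0.947, -0.201, 0.252, -0.278], [0.007, -0.77, -0.638, 0.725], [0.0, 0.0, 0.0, 1.0]]
side [[494.6, 0.0, 319.5], [0.0, 494.6, 201.3], [0.0, 0.0, 1.0]] [[0.743, -0.373, 0.555, -0.298], [-0.669, -0.427, 0.608, -0.922], [0.01, -0.824, -0.567, 0.892], [0.0, 0.0, 0.0, 1.0]]
```

View pics/scene0.png

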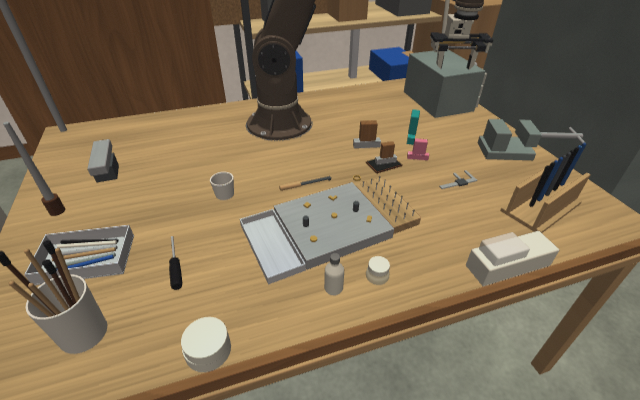

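View pics/side0.png

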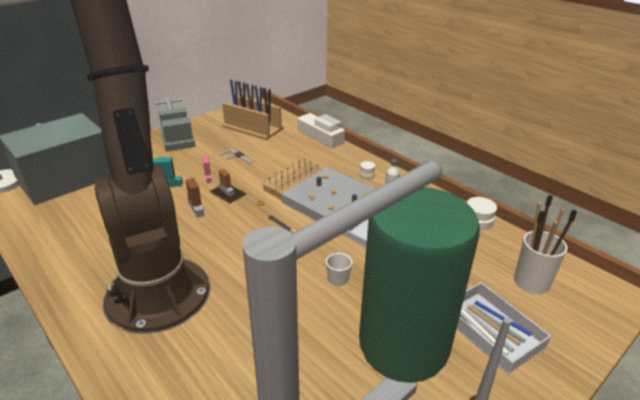

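Lookalikes in the scene picture: large wooden block (368,133), wooden block on the dark rest (386,152), turquoise (413,125) and pink (420,150). The one on the rest, smaller than the other wooden one, is meant. The tray is on the left (world −y) and the burr block on the right.

```bash
cat > h.py <<'E'
import numpy as np, cv2
from cell import arm
def ray(cal,uv,z):
    K,T=np.array(cal["K"]),np.array(cal["T"])
    d=T[:3,:3]@np.linalg.solve(K,[uv[0],uv[1],1.]); o=T[:3,3]
    return o+d*(z-o[2])/d[2]
def proj(cal,p):
    K,T=np.array(cal["K"]),np.array(cal["T"])
    q=K@(T[:3,:3].T@(np.array(p)-T[:3,3])); return q[:2]/q[2]
def tool():
    s=arm.observe(); R=cv2.Rodrigues(np.array(s["ee_rot"]))[0]; return s,np.array(s["position"]),R
E
python3 - <<'E'
from h import *
c=arm.calibration("scene")
for n,uv,z in [("plate",(333,223),.035),("rest",(385,163),.008),("pA",(356,212),.035),("pB",(306,227),.035),("corners",(275,198),.035),("",(354,186),.035),("",(392,229),.035),("",(302,262),.035),("big",(368,146),0),("cup",(223,195),0)]:
    print(n,np.round(ray(c,uv,z),3))
im=arm.get_image("scene"); cr=im[105:275,235:435]; cv2.imwrite("pics/crop0.png",cv2.resize(cr,(800,600*17*4//(15*4) if 0 else 600),interpolation=cv2.INTER_CUBIC)[:,:,::-1])
s,p,R=tool(); print(np.round(R,3)); w=arm.calibration("wrist"); print(np.round(w["K"],1).tolist(),np.round(np.linalg.inv(np.block([[R,p[:,None]],[np.zeros((1,3)),np.ones((1,1))]]))@w["T"],3).tolist())
E
```

```text
plate [ 0.628 -0.009  0.035]
rest [0.386 0.264 0.008]
pA [0.607 0.065 0.035]
pB [ 0.62  -0.081  0.035]
corners [ 0.48  -0.129  0.035]
 [0.5   0.104 0.035]
 [0.697 0.127 0.035]
 [ 0.729 -0.124  0.035]
big [0.261 0.26  0.   ]
cup [ 0.376 -0.266  0.   ]
[[-0.941  0.338 -0.   ]
 [ 0.338  0.941 -0.001]
 [-0.    -0.001 -1.   ]]
[[321.0, 0.0, 317.9], [0.0, 321.0, 196.9], [0.0, 0.0, 1.0]] [[0.001, -0.954, -0.301, 0.082], [1.0, 0.001, -0.001, 0.001], [0.001, -0.301, 0.954, -0.158], [0.0, 0.0, 0.0, 1.0]]
```

View pics/crop0.png

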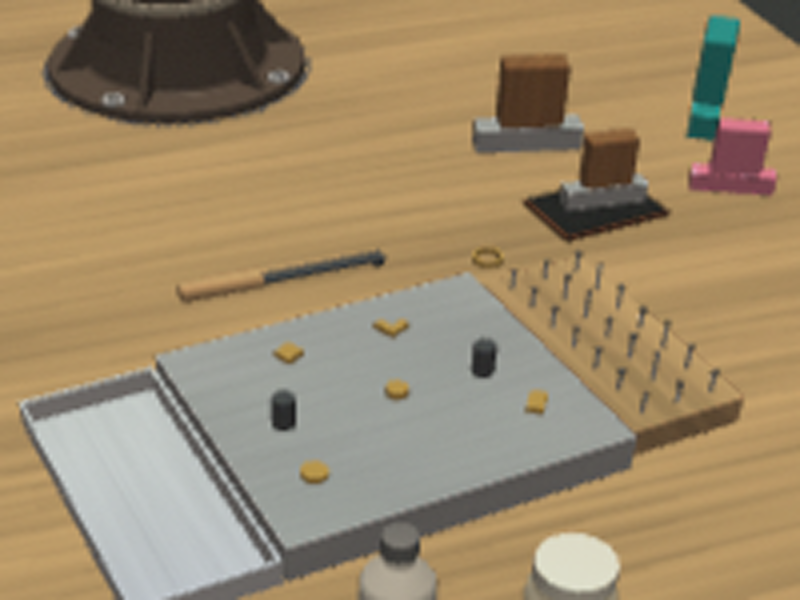

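The crop confirms it. The wooden-handled block on the black rest sits at crop (605,170) and is smaller than the one at (533,105). On the plate are the L (391,326), square (289,352), disc 5 (397,389), bar (537,400) and disc 2 (315,471), with posts at (483,357) and (284,410). The tray is at the −y end. Next I'll move to an overview pose.

move_arm(motion=[{"tx": -0.038, "ty": -0.03, "tz": -0.002}, {"tx": -0.038, "ty": -0.03, "tz": -0.002}, {"tx": -0.038, "ty": -0.03, "tz": -0.002}, {"tx": -0.038, "ty": -0.03, "tz": -0.002}, {"tx": -0.038, "ty": -0.03, "tz": -0.002}, {"tx": -0.038, "ty": -0.03, "tz": -0.002}, {"tx": -0.038, "ty": -0.03, "tz": -0.002}, {"tx": -0.038, "ty": -0.03, "tz": -0.002}, {"tx": -0.038, "ty": -0.03, "tz": -0.002}, {"tx": -0.038, "ty": -0.03, "tz": -0.002, "twist": -0.073}, {"tx": -0.038, "ty": -0.03, "tz": -0.002, "twist": -0.073}, {"tx": -0.038, "ty": -0.03, "tz": -0.002, "twist": -0.073}])

```text
invalid input
```

move_arm(motion=[{"tx": 0}, {"tx": 0}])

```text
invalid input
```

Run:
```python
from h import *
import json
s,p,R=tool(); print(s["clock"],p.round(3),R.round(3).tolist(),s["joints"].round(2))
c=arm.calibration("wrist"); im=arm.get_image("wrist"); cv2.imwrite("pics/w1.png",im[:,:,::-1])
np.savez("w1.npz",K=c["K"],T=c["T"])
for q,z in [("post_a",.035),("offcut_1",.035),("offcut_2",.035),("offcut_3",.035),("offcut_4",.035),("offcut_5",.035),("scraper",0.008),("rest",0),("plate",0),("scrap_tray",0),("ring",0),("file",0)]:
    for r in arm.place_of("wrist",q):
        if r["conf"]>.3:
            uv=np.array(r["point"])*[640,400]; print(q,round(r["conf"],2),uv.round(),ray(c,uv,z).round(3))
```

```text
0.15 [0.211 0.588 0.226] [[-0.941, 0.338, -0.0], [0.338, 0.941, -0.001], [-0.0, -0.001, -1.0]] [-1.33  0.44  0.03  1.57 -0.01  1.13 -0.08]
scraper 0.97 [220. 235.] [0.252 0.441 0.008]
scraper 0.74 [228. 323.] [0.378 0.394 0.008]
```

View pics/w1.png

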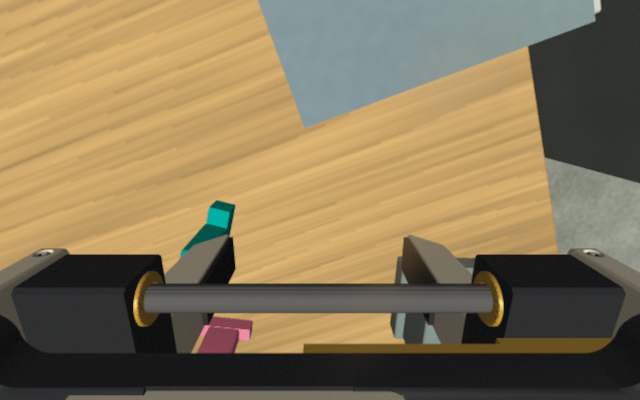

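The call was refused, probably because a row needs all four numbers. The wrist picture shows the turquoise block (210,225), the pink one (220,340) and the gripper in the lower half, so I'll go higher and further out.

move_arm(motion=[{"tx": -0.038, "ty": -0.027, "tz": -0.009, "twist": 0}, {"tx": -0.038, "ty": -0.027, "tz": -0.009, "twist": 0}, {"tx": -0.038, "ty": -0.027, "tz": -0.009, "twist": 0}, {"tx": -0.038, "ty": -0.027, "tz": -0.009, "twist": 0}, {"tx": -0.038, "ty": -0.027, "tz": -0.009, "twist": 0}, {"tx": -0.038, "ty": -0.027, "tz": -0.009, "twist": 0}, {"tx": -0.038, "ty": -0.027, "tz": -0.009, "twist": 0}, {"tx": -0.038, "ty": -0.027, "tz": -0.009, "twist": 0}, {"tx": -0.038, "ty": -0.027, "tz": -0.009, "twist": 0}, {"tx": -0.038, "ty": -0.027, "tz": -0.009, "twist": 0}, {"tx": -0.038, "ty": -0.027, "tz": -0.009, "twist": 0}, {"tx": -0.038, "ty": -0.027, "tz": -0.009, "twist": 0}])

```text
clock: 2.0
position: [0.5317, 0.1274, 0.3354]
ee_rot: [0.539, 3.095, 0.001]
force: [0.9, 0.8, -0.6]
width: 1.006
gripper_force: 0.0
```

move_arm(motion=[{"tx": -0.038, "ty": -0.027, "tz": -0.009, "twist": -0.073}, {"tx": -0.038, "ty": -0.027, "tz": -0.009, "twist": -0.073}, {"tx": 0, "ty": 0, "tz": 0, "twist": -0.073}, {"tx": 0, "ty": 0, "tz": 0, "twist": 0}])

```text
clock: 2.4
position: [0.5889, 0.0544, 0.3527]
ee_rot: [0.003, 3.142, -0.0]
force: [0.1, 0.5, 0.5]
width: 0.998
gripper_force: 0.0
```

Run:
```python
from h import *
s,p,R=tool(); print(s["clock"],p.round(3),R.round(3).tolist(),s["joints"].round(2))
c=arm.calibration("wrist"); im=arm.get_image("wrist"); cv2.imwrite("pics/w2.png",im[:,:,::-1])
np.savez("w2.npz",K=c["K"],T=c["T"])
for q,z in [("post_a",.035),("offcut_1",.035),("scraper",0.008),("rest",0),("plate",0),("scrap_tray",0),("ring",0)]:
    for r in arm.place_of("wrist",q):
        if r["conf"]>.3:
            uv=np.array(r["point"])*[640,400]; print(q,round(r["conf"],2),uv.round(),ray(c,uv,z).round(3))
```

```text
2.4 [0.589 0.054 0.353] [[-1.0, 0.002, 0.0], [0.002, 1.0, -0.0], [-0.0, -0.0, -1.0]] [-0.4   0.31  0.3   1.47 -0.09  1.38  1.48]
post_a 0.67 [230. 170.] [ 0.614 -0.078  0.035]
post_a 0.48 [327. 160.] [0.599 0.07  0.035]
offcut_1 0.68 [337. 187.] [0.641 0.085 0.035]
offcut_1 0.66 [299. 114.] [0.532 0.029 0.035]
offcut_1 0.53 [283. 162.] [0.602 0.003 0.035]
offcut_1 0.5 [236. 202.] [ 0.666 -0.072  0.035]
offcut_1 0.47 [310. 265.] [0.776 0.041 0.035]
offcut_1 0.45 [244. 118.] [ 0.538 -0.052  0.035]
scraper 0.62 [559.   2.] [0.384 0.387 0.008]
rest 0.37 [236. 203.] [ 0.679 -0.081  0.   ]
plate 0.83 [286. 157.] [0.601 0.004 0.   ]
scrap_tray 0.73 [176. 170.] [ 0.622 -0.175  0.   ]
ring 0.68 [380.  34.] [0.423 0.145 0.   ]
```

View pics/w2.png

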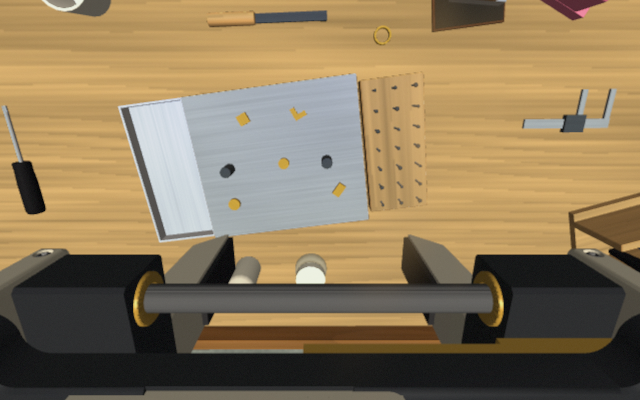

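The picture shows plate corners (183,98), (356,73), (368,219) and (213,236), with posts at (228,171) and (327,162). The offcuts are the square (243,119), L (298,113), disc 5 (284,163), disc 2 (235,203) and bar (339,189). The rest is at (468,15), partly out of view.

Run:
```python
from h import *
c=np.load("w2.npz")
P=np.array([ray(c,u,.035)[:2] for u in [(183,98),(356,73),(368,219),(213,236)]]); print(P.round(4))
print([np.linalg.norm(P[i]-P[(i+1)%4]).round(3) for i in range(4)])
loc=np.array([(-.11,-.125),(-.11,.125),(.11,.125),(.11,-.125)])
ctr=P.mean(0); Q=P-ctr
yaw=np.arctan2((loc[:,0]*Q[:,1]-loc[:,1]*Q[:,0]).sum(),(loc*Q).sum()); print("ctr",ctr.round(4),"yaw deg",np.degrees(yaw))
R=np.array([[np.cos(yaw),-np.sin(yaw)],[np.sin(yaw),np.cos(yaw)]])
print("resid",(Q-loc@R.T).round(4).tolist())
np.savez("plate.npz",ctr=ctr,yaw=yaw)
for n,u in dict(pa=(327,163),pb=(227,172),sq=(243,119),L=(298,113),d5=(284,163),d2=(235,204),bar=(339,189)).items():
    w=ray(c,u,.038)[:2]; print(n,w.round(4),(R.T@(w-ctr)).round(4))
for n,u,z in [("rest corner",(432,30),.008),("",(503,23),.008),("caliper",(525,124),0)]: print(n,ray(c,u,z).round(3))
```

```text
[[ 0.5099 -0.1356]
 [ 0.4771  0.1082]
 [ 0.6938  0.1348]
 [ 0.7231 -0.1143]]
[np.float64(0.246), np.float64(0.218), np.float64(0.251), np.float64(0.214)]
ctr [ 0.601  -0.0017] yaw deg 6.817516362864268
resid [[0.0033, 0.0033], [0.0002, -0.0011], [-0.0016, -0.0007], [-0.002, -0.0015]]
pa [0.6029 0.0689] [0.0103 0.0699]
pb [ 0.6166 -0.0816] [ 0.006  -0.0812]
sq [ 0.5388 -0.052 ] [-0.0677 -0.0425]
L [0.5305 0.0271] [-0.0665  0.0369]
d5 [0.6029 0.0047] [0.0026 0.0062]
d2 [ 0.6675 -0.0736] [ 0.0575 -0.0793]
bar [0.6434 0.0876] [0.0527 0.0837]
rest corner [0.419 0.216 0.008]
 [0.41  0.315 0.008]
caliper [0.549 0.377 0.   ]
```

move_arm(motion=[{"tx": 0.023, "ty": 0.034, "tz": 0.012, "twist": 0}, {"tx": 0.023, "ty": 0.034, "tz": 0.012, "twist": 0}, {"tx": 0.023, "ty": 0.034, "tz": 0.012, "twist": 0}, {"tx": 0.023, "ty": 0.034, "tz": 0.012, "twist": 0}, {"tx": 0.023, "ty": 0.034, "tz": 0.012, "twist": 0}, {"tx": 0.023, "ty": 0.034, "tz": 0.012, "twist": 0}, {"tx": 0, "ty": 0, "tz": 0, "twist": 0}])

```text
clock: 3.5
position: [0.4457, 0.2655, 0.2793]
ee_rot: [0.013, -3.138, -0.001]
force: [-0.1, -0.0, 0.2]
width: 1.0
gripper_force: 0.0
```

Run:
```python
from h import *
s,p,R=tool(); print(s["clock"],p.round(3),R.round(3).tolist(),s["joints"].round(2))
c=arm.calibration("wrist"); im=arm.get_image("wrist"); 
np.savez("w3.npz",K=c["K"],T=c["T"])
u=proj(c,[.383,.265,.03]).astype(int); print(u)
x0,y0=max(u[0]-100,0),max(u[1]-75,0); print(x0,y0)
cv2.imwrite("pics/w3.png",cv2.resize(im[y0:y0+150,x0:x0+200],None,fx=4,fy=4,interpolation=cv2.INTER_CUBIC)[:,:,::-1])
for q,z in [("scraper",0.008),("rest",0)]:
    for r in arm.place_of("wrist",q):
        if r["conf"]>.3:
            uv=np.array(r["point"])*[640,400]; print(q,round(r["conf"],2),uv.round(1),ray(c,uv,z).round(4))
```

```text
3.5 [0.446 0.265 0.279] [[-1.0, -0.008, -0.004], [-0.008, 1.0, 0.001], [0.004, 0.001, -1.0]] [-0.76  0.22  0.15  1.76 -0.04  1.17  0.98]
[316 112]
216 37
scraper 0.95 [307.8   4.3] [0.26   0.2531 0.008 ]
scraper 0.83 [409.2 113.7] [0.3841 0.3845 0.008 ]
scraper 0.82 [319.6 109.7] [0.38   0.2683 0.008 ]
scraper 0.75 [4.628e+02 4.000e-01] [0.2544 0.4355 0.008 ]
rest 0.73 [317.3 107.9] [0.3781 0.2653 0.    ]
```

View pics/w3.png

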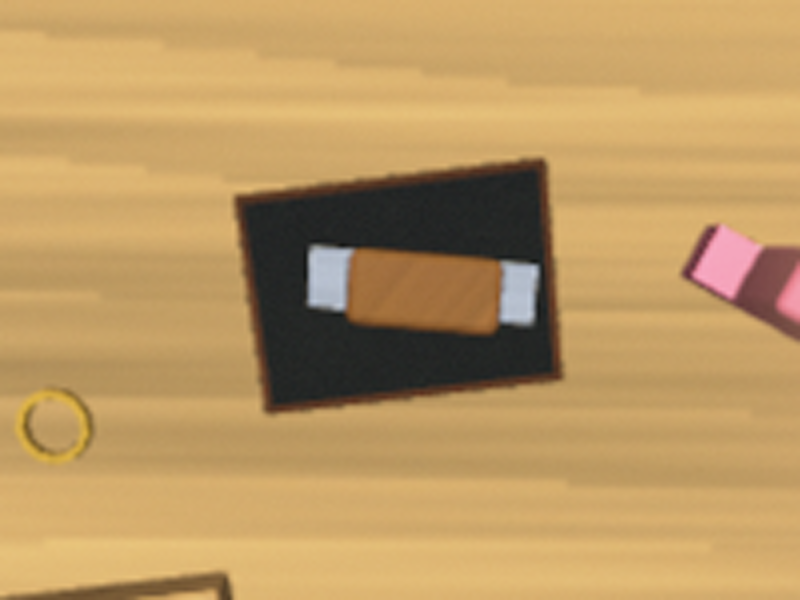

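The crop shows the handle top corners near (350,250), (502,262), (497,332) and (347,322). The foot corners are (309,246), (539,264), (536,325) and (307,308), and the rest corners (236,197), (545,160), (562,378) and (268,411).

Run:
```python
from h import *
c=np.load("w3.npz")
def f(pts,z,n):
    P=np.array([ray(c,(216+(a+.5)/4-.5,37+(b+.5)/4-.5),z)[:2] for a,b in pts]); e=(P[1]+P[2]-P[0]-P[3])/2
    print(n,P.mean(0).round(4),"len",np.linalg.norm(e).round(4),"wid",np.linalg.norm((P[3]+P[2]-P[0]-P[1])/2).round(4),"yaw",np.degrees(np.arctan2(-e[0],e[1])).round(1))
f([(350,250),(502,262),(497,332),(347,322)],.08,"handle")
f([(309,246),(539,264),(536,325),(307,308)],.028,"foot")
f([(236,197),(545,160),(562,378),(268,411)],.008,"rest")
s,p,R=tool();print(s["clock"],p.round(4),R.round(4).tolist())
```

```text
handle [0.3773 0.2701] len 0.0407 wid 0.0184 yaw -3.5
foot [0.3774 0.2704] len 0.0708 wid 0.0182 yaw -3.7
rest [0.3791 0.264 ] len 0.0979 wid 0.0677 yaw 6.9
3.65 [0.4507 0.2598 0.2809] [[-1.0, 0.0007, 0.0005], [0.0007, 1.0, -0.0003], [-0.0005, -0.0003, -1.0]]
```

move_arm(motion=[{"tx": 0.037, "ty": 0.005, "tz": 0.03, "twist": 0.08}, {"tx": 0.036, "ty": 0.008, "tz": 0.03, "twist": 0.087}, {"tx": 0, "ty": 0, "tz": 0.03, "twist": 0.087}, {"tx": 0, "ty": 0, "tz": 0.02, "twist": 0.087}, {"tx": 0, "ty": 0, "tz": 0.01, "twist": 0.087}, {"tx": 0, "ty": 0, "tz": 0.01, "twist": 0.087}, {"tx": 0, "ty": 0, "tz": 0, "twist": 0.087}, {"tx": 0, "ty": 0, "tz": 0, "twist": 0.087}, {"tx": 0, "ty": 0, "tz": 0, "twist": 0.087}, {"tx": 0, "ty": 0, "tz": 0, "twist": 0.087}, {"tx": 0, "ty": 0, "tz": 0, "twist": 0.087}, {"tx": 0, "ty": 0, "tz": 0, "twist": 0.087}], gripper=0, squeeze=35)

```text
clock: 4.85
position: [0.3803, 0.2766, 0.1513]
ee_rot: [2.295, 2.145, 0.002]
force: [-0.9, -0.1, -0.7]
width: 0.502
gripper_force: 0.0
```

```bash
cat >> h.py <<'E'
def need(x,y,z,yawy):
    """print shift in the tool's axes, and twist, to reach TCP x,y,z with tool y at yawy degrees"""
    s,p,R=tool(); d=R.T@(np.array([x,y,z])-p); a=np.degrees(np.arctan2(R[1,1],R[0,1]))
    print("t",round(s["clock"],2),"pos",p.round(4),"toolz",R[:,2].round(3),"yaw",a.round(2),"j",s["joints"].round(2),"shift",d.round(4),"twist",round((a-yawy+180)%360-180,2),"->",round(((a-yawy+180)%360-180)/90,4))
E
python3 -c "
from h import *
need(.3775,.2702,.044,-3.6)"
```

```text
t 4.85 pos [0.3803 0.2766 0.1513] toolz [ 0.001  0.    -1.   ] yaw -3.87 j [-1.07  0.28  0.41  2.06 -0.15  0.83 -0.65] shift [-0.0066 -0.0025  0.1073] twist -0.27 -> -0.003
```

move_arm(motion=[{"tx": -0.0066, "ty": -0.0025, "tz": 0.0, "twist": -0.003}, {"tx": 0, "ty": 0, "tz": 0.03, "twist": 0}, {"tx": 0, "ty": 0, "tz": 0.03, "twist": 0}, {"tx": 0, "ty": 0, "tz": 0.03, "twist": 0}, {"tx": 0, "ty": 0, "tz": 0.017, "twist": 0}, {"tx": 0, "ty": 0, "tz": 0, "twist": 0}])

```text
clock: 5.45
position: [0.3754, 0.2691, 0.0422]
ee_rot: [2.278, 2.162, -0.006]
force: [0.1, -0.4, 0.6]
width: 0.497
gripper_force: 0.0
```

move_arm(motion=[{"tx": 0, "ty": 0, "tz": 0, "twist": 0}, {"tx": 0, "ty": 0, "tz": 0, "twist": 0}, {"tx": 0, "ty": 0, "tz": 0, "twist": 0}, {"tx": 0, "ty": 0, "tz": 0, "twist": 0}, {"tx": 0, "ty": 0, "tz": 0, "twist": 0}], gripper=1)

```text
clock: 5.95
position: [0.3765, 0.2715, 0.0445]
ee_rot: [-2.281, -2.161, -0.003]
force: [-0.2, -1.8, 7.6]
width: 0.216
gripper_force: 35.0
```

```bash
python3 -c "
from h import *
need(.3775,.2702,.13,96.8); s=arm.observe();print(s['width'],s['gripper_force'],s['force'])"
```

```text
t 5.95 pos [0.3765 0.2715 0.0445] toolz [ 0.001  0.001 -1.   ] yaw -3.1 j [-0.99  0.45  0.33  2.17 -0.27  0.56 -0.52] shift [-0.0011  0.0012 -0.0855] twist -99.9 -> -1.11
0.21648249461876973 35.00017046928406 [-0.24408517 -1.75118557  7.59796904]
```

move_arm(motion=[{"tx": 0, "ty": 0, "tz": -0.02, "twist": 0}, {"tx": 0, "ty": 0, "tz": -0.04, "twist": 0}, {"tx": 0, "ty": 0, "tz": -0.045, "twist": 0}, {"tx": -0.0336, "ty": 0.0265, "tz": 0, "twist": 0}, {"tx": -0.0336, "ty": 0.0265, "tz": 0, "twist": 0}, {"tx": -0.0336, "ty": 0.0265, "tz": 0, "twist": 0}, {"tx": -0.0336, "ty": 0.0265, "tz": 0, "twist": 0}, {"tx": -0.0336, "ty": 0.0265, "tz": 0, "twist": 0}, {"tx": -0.0336, "ty": 0.0265, "tz": 0, "twist": 0}, {"tx": -0.0336, "ty": 0.0265, "tz": 0, "twist": -0.055}, {"tx": -0.0336, "ty": 0.0265, "tz": 0, "twist": -0.055}, {"tx": 0, "ty": 0, "tz": 0, "twist": 0}])

```text
clock: 7.15
position: [0.5788, -0.0134, 0.1493]
ee_rot: [2.088, 2.341, -0.001]
force: [-0.2, 1.0, -1.3]
width: 0.214
gripper_force: 35.0
```

```bash
cat >> h.py <<'E'
def nl(lx,ly,z,dy):
    P=np.load("plate.npz"); c,s=np.cos(P["yaw"]),np.sin(P["yaw"]); w=P["ctr"]+[c*lx-s*ly,s*lx+c*ly]; print("world",w.round(4)); need(w[0],w[1],z,6.8+dy)
E
python3 - <<'E'
from h import *
im=arm.get_image("wrist")
c=arm.calibration("wrist"); cv2.imwrite("pics/w4.png",im[:,:,::-1])
c2=arm.get_image("scene"); cv2.imwrite("pics/s4.png",cv2.resize(c2[125:275,235:435],None,fx=3,fy=3)[:,:,::-1])
nl(-.028,-.003,.0735,0)
E
```

```text
world [ 0.5735 -0.008 ]
t 7.25 pos [ 0.576  -0.0077  0.1486] toolz [-0. -0. -1.] yaw 6.62 j [-0.4   0.45  0.45  1.82 -0.24  0.92  0.27] shift [-0.     -0.0024  0.0751] twist -0.18 -> -0.002
```

View pics/w4.png

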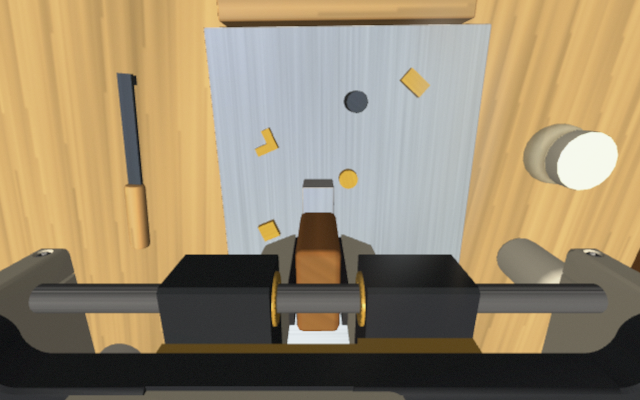

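The view shows the scraper held square, the disc at (348,179) just to its +x side, post_a at (356,101), the L at (267,143), the square at (269,230) and the bar at (415,82). The plate's far corners are (206,28) and (490,25). A quick consistency check against the map:

Run:
```python
from h import *
c=arm.calibration("wrist"); P=np.load("plate.npz"); a=P["yaw"]; R=np.array([[np.cos(a),-np.sin(a)],[np.sin(a),np.cos(a)]])
for n,u,z in [("post_a top",(356,99),.063),("d5",(348,179),.042),("L",(267,143),.04),("sq",(269,230),.041),("bar",(415,82),.041),("c1",(206,28),.035),("c2",(490,25),.035),("foot far L",(304,180),.133),("foot far R",(333,180),.133)]:
    print(n,(R.T@(ray(c,u,z)[:2]-P["ctr"])).round(4))
```

```text
post_a top [0.0021 0.0775]
d5 [-0.0001  0.0123]
L [-0.0677  0.0426]
sq [-0.0697 -0.0349]
bar [0.0501 0.0897]
c1 [-0.1104  0.1291]
c2 [0.105  0.1305]
foot far L [-0.0333  0.0351]
foot far R [-0.0171  0.0351]
```

move_arm(motion=[{"tx": 0, "ty": -0.0024, "tz": 0.03, "twist": -0.002}, {"tx": 0, "ty": 0, "tz": 0.025, "twist": 0}, {"tx": 0, "ty": 0, "tz": 0.014, "twist": 0}, {"tx": 0, "ty": 0, "tz": 0, "twist": 0}])

```text
clock: 7.65
position: [0.5718, -0.0054, 0.0781]
ee_rot: [-2.079, -2.352, 0.004]
force: [-0.7, 0.7, -1.5]
width: 0.219
gripper_force: 35.0
```

```bash
python3 -c "
from h import *
nl(.041,-.003,.0735,0)"
```

```text
world [6.421e-01 2.000e-04]
t 7.65 pos [ 0.5718 -0.0054  0.0781] toolz [-0.004  0.    -1.   ] yaw 7.06 j [-0.37  0.54  0.4   1.89 -0.29  0.78  0.32] shift [-0.0031  0.0705  0.0044] twist 0.26 -> 0.0029
```

move_arm(motion=[{"tx": -0.001, "ty": 0, "tz": 0.004, "twist": 0}, {"tx": 0, "ty": 0.01, "tz": 0, "twist": 0}, {"tx": 0, "ty": 0.01, "tz": 0, "twist": 0}, {"tx": 0, "ty": 0.01, "tz": 0, "twist": 0}, {"tx": 0, "ty": 0.01, "tz": 0, "twist": 0}, {"tx": 0, "ty": 0.01, "tz": 0, "twist": 0}, {"tx": 0, "ty": 0.01, "tz": 0, "twist": 0}, {"tx": 0, "ty": 0.007, "tz": 0, "twist": 0}, {"tx": 0, "ty": 0.003, "tz": 0, "twist": 0}, {"tx": 0, "ty": 0, "tz": 0, "twist": 0}])

```text
clock: 8.65
position: [0.6435, 0.0007, 0.0756]
ee_rot: [2.082, 2.352, -0.0]
force: [0.7, 0.2, -1.6]
width: 0.218
gripper_force: 35.0
```

Run:
```python
from h import *
im=arm.get_image("wrist"); cv2.imwrite("pics/w5.png",im[:260,:,::-1])
nl(-.065,.09,.11,90); print(arm.observe()["force"])
```

```text
world [0.5258 0.0799]
t 8.7 pos [6.431e-01 6.000e-04 7.560e-02] toolz [-0. -0. -1.] yaw 6.96 j [-0.34  0.64  0.4   1.71 -0.31  0.86  0.31] shift [ 0.093  -0.1068 -0.0344] twist -89.84 -> -0.9982
[-0.64020226 -1.13334953 -1.01160126]
```

View pics/w5.png

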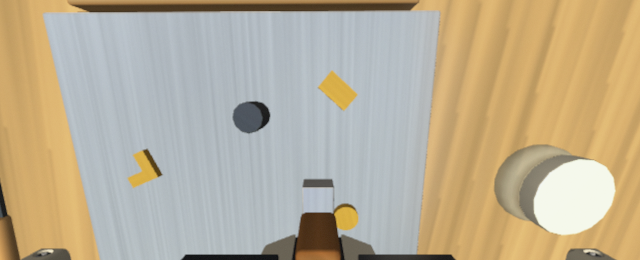

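move_arm(motion=[{"tx": 0, "ty": -0.008, "tz": 0, "twist": 0}, {"tx": 0, "ty": 0, "tz": -0.03, "twist": 0}, {"tx": 0, "ty": 0, "tz": -0.04, "twist": 0}, {"tx": 0.038, "ty": 0.01, "tz": 0, "twist": 0}, {"tx": 0.038, "ty": 0.01, "tz": 0, "twist": 0}, {"tx": 0.038, "ty": 0.008, "tz": 0, "twist": 0}, {"tx": 0, "ty": 0, "tz": 0, "twist": -0.09}, {"tx": 0, "ty": 0, "tz": 0, "twist": -0.09}, {"tx": 0, "ty": 0, "tz": 0, "twist": -0.09}, {"tx": 0, "ty": 0, "tz": 0, "twist": -0.09}, {"tx": 0, "ty": 0, "tz": 0, "twist": -0.09}, {"tx": 0, "ty": 0, "tz": 0, "twist": -0.09}])

```text
clock: 9.9
position: [0.6482, 0.1158, 0.1457]
ee_rot: [-0.921, -3.003, 0.001]
force: [-0.6, -0.0, -0.3]
width: 0.21
gripper_force: 35.0
```

move_arm(motion=[{"tx": 0, "ty": 0, "tz": 0, "twist": -0.09}, {"tx": 0, "ty": 0, "tz": 0, "twist": -0.09}, {"tx": 0, "ty": 0, "tz": 0, "twist": -0.09}, {"tx": 0, "ty": 0, "tz": 0, "twist": -0.09}, {"tx": 0, "ty": 0, "tz": 0, "twist": -0.09}, {"tx": 0, "ty": 0, "tz": 0, "twist": 0}])

```text
clock: 10.5
position: [0.6484, 0.1156, 0.1457]
ee_rot: [0.169, -3.136, 0.0]
force: [0.4, -0.5, -1.1]
width: 0.217
gripper_force: 35.0
```

```bash
python3 -c "
from h import *
nl(.062,.112,.0735,90); s=arm.observe(); print(s['force'],s['width'])"
```

```text
world [0.6493 0.1169]
t 10.5 pos [0.6484 0.1156 0.1457] toolz [-0.001 -0.    -1.   ] yaw 96.18 j [-0.27  0.56  0.02  1.58 -0.02  1.01  1.43] shift [-0.001   0.0012  0.0722] twist -0.62 -> -0.0069
[ 0.43034577 -0.53115926 -1.08737761] 0.21704826367216254
```

move_arm(motion=[{"tx": -0.001, "ty": 0.001, "tz": 0.03, "twist": -0.007}, {"tx": 0, "ty": 0, "tz": 0.03, "twist": 0}, {"tx": 0, "ty": 0, "tz": 0.012, "twist": 0}, {"tx": 0, "ty": 0, "tz": 0, "twist": 0}])

```text
clock: 10.9
position: [0.649, 0.117, 0.0727]
ee_rot: [0.179, -3.134, 0.001]
force: [-0.1, -0.3, -0.9]
width: 0.213
gripper_force: 35.0
```

```bash
python3 -c "
from h import *
nl(.062,-.147,.073,90); s=arm.observe(); print(s['force'],s['width'])"
```

```text
world [ 0.68   -0.1403]
t 10.9 pos [0.649  0.117  0.0727] toolz [-0.002 -0.001 -1.   ] yaw 96.53 j [-0.27  0.64  0.02  1.64 -0.01  0.87  1.44] shift [-1.500e-03 -2.592e-01 -2.000e-04] twist -0.27 -> -0.003
[-0.12676805 -0.30645485 -0.94504093] 0.21331143049512477
```

move_arm(motion=[{"tx": 0, "ty": -0.01, "tz": 0, "twist": 0}, {"tx": 0, "ty": -0.016, "tz": 0, "twist": 0}, {"tx": 0, "ty": -0.016, "tz": 0, "twist": 0}, {"tx": 0, "ty": -0.016, "tz": 0, "twist": 0}, {"tx": 0, "ty": -0.016, "tz": 0, "twist": 0}, {"tx": 0, "ty": -0.016, "tz": 0, "twist": 0}, {"tx": 0, "ty": -0.016, "tz": 0, "twist": 0}, {"tx": 0, "ty": -0.016, "tz": 0, "twist": 0}, {"tx": 0, "ty": -0.016, "tz": 0, "twist": 0}, {"tx": 0, "ty": -0.016, "tz": 0, "twist": 0}, {"tx": 0, "ty": -0.016, "tz": 0, "twist": 0}])

```text
clock: 12.0
position: [0.6701, -0.0527, 0.0737]
ee_rot: [0.184, -3.136, -0.0]
force: [0.5, 0.0, -1.4]
width: 0.215
gripper_force: 35.0
```

move_arm(motion=[{"tx": -0.001, "ty": -0.016, "tz": 0, "twist": 0}, {"tx": 0, "ty": -0.016, "tz": 0, "twist": 0}, {"tx": 0, "ty": -0.016, "tz": 0, "twist": 0}, {"tx": 0, "ty": -0.016, "tz": 0, "twist": 0}, {"tx": 0, "ty": -0.012, "tz": 0, "twist": 0}, {"tx": 0, "ty": -0.01, "tz": 0, "twist": 0}, {"tx": 0, "ty": 0, "tz": 0, "twist": 0}])

```text
clock: 12.7
position: [0.6809, -0.1391, 0.0737]
ee_rot: [0.18, -3.136, 0.002]
force: [-0.6, -1.1, -1.4]
width: 0.217
gripper_force: 35.0
```

Run:
```python
from h import *
nl(.062,-.147,.073,90); s=arm.observe(); print(s['force'],s['width'])
im=arm.get_image("scene"); cv2.imwrite("pics/s6.png",cv2.resize(im[170:290,225:425],None,fx=4,fy=4,interpolation=cv2.INTER_CUBIC)[:,:,::-1])
```

```text
world [ 0.68   -0.1403]
t 12.7 pos [ 0.6809 -0.1391  0.0737] toolz [-0.    -0.001 -1.   ] yaw 96.57 j [ 0.11  0.69  0.02  1.54 -0.01  0.92  1.82] shift [ 0.001  -0.0011  0.0007] twist -0.23 -> -0.0025
[-0.550398   -1.07017534 -1.38861807] 0.2165886274684708
```

move_arm(motion=[{"tx": 0, "ty": 0, "tz": -0.035, "twist": 0}, {"tx": 0, "ty": 0, "tz": -0.04, "twist": -0.003}, {"tx": 0.0213, "ty": 0.0387, "tz": 0, "twist": 0}, {"tx": 0.0213, "ty": 0.0387, "tz": 0, "twist": 0}, {"tx": 0.0213, "ty": 0.0387, "tz": 0, "twist": 0}, {"tx": 0.0213, "ty": 0.0387, "tz": 0, "twist": 0}, {"tx": 0.0213, "ty": 0.0387, "tz": 0, "twist": 0}, {"tx": 0.0213, "ty": 0.0387, "tz": 0, "twist": 0}, {"tx": 0, "ty": 0, "tz": 0, "twist": 0}])

```text
clock: 13.65
position: [0.5219, 0.0856, 0.1489]
ee_rot: [0.207, -3.133, -0.005]
force: [0.2, -0.9, -2.0]
width: 0.217
gripper_force: 35.0
```

Run:
```python
from h import *
nl(-.066,.085,.0735,90); s=arm.observe(); print(s['force'],s['width'])
P=np.load("plate.npz"); a=P["yaw"]; R=np.array([[np.cos(a),-np.sin(a)],[np.sin(a),np.cos(a)]])
im=arm.get_image("scene")
c=arm.calibration("scene")
for r in arm.place_of("scene","offcut_1"):
    if r["conf"]>.2:
        uv=np.array(r["point"])*[640,400]; print(r["conf"],uv.round(),"plate",(R.T@(ray(c,uv,.037)[:2]-P["ctr"])).round(3),"tray",(R.T@(ray(c,uv,.005)[:2]-P["ctr"])).round(3))
```

```text
world [0.5254 0.0748]
t 13.65 pos [0.5219 0.0856 0.1489] toolz [-0.002  0.003 -1.   ] yaw 97.54 j [-0.23  0.36 -0.04  1.9   0.01  0.88  1.43] shift [-0.0022 -0.0114  0.0754] twist 0.74 -> 0.0083
[ 0.15737586 -0.85236758 -1.9507216 ] 0.2170657282065709
0.6 [309. 206.] plate [-0.06  -0.041] tray [-0.094 -0.026]
0.54 [292. 254.] plate [ 0.081 -0.15 ] tray [ 0.054 -0.14 ]
0.53 [296. 257.] plate [ 0.094 -0.144] tray [ 0.067 -0.134]
0.52 [287. 252.] plate [ 0.071 -0.159] tray [ 0.044 -0.15 ]
0.38 [333. 197.] plate [-0.066  0.035] tray [-0.1    0.053]
```

move_arm(motion=[{"tx": 0, "ty": 0, "tz": 0, "twist": 0}, {"tx": 0, "ty": 0, "tz": 0.03, "twist": 0}, {"tx": 0, "ty": 0, "tz": 0.03, "twist": 0}, {"tx": 0, "ty": 0, "tz": 0.013, "twist": 0}, {"tx": 0, "ty": 0, "tz": 0, "twist": 0}])

```text
clock: 14.25
position: [0.5251, 0.077, 0.0741]
ee_rot: [0.188, -3.132, 0.001]
force: [-0.4, -0.1, -1.7]
width: 0.216
gripper_force: 35.0
```

```bash
python3 -c "
from h import *
nl(-.066,-.147,.073,90); s=arm.observe(); print(s['force'],s['width'])"
```

```text
world [ 0.5529 -0.1555]
t 14.25 pos [0.5251 0.077  0.0741] toolz [-0.003 -0.001 -1.   ] yaw 96.89 j [-0.22  0.47 -0.03  1.96  0.02  0.71  1.42] shift [ 0.0003 -0.2342  0.0012] twist 0.09 -> 0.001
[-0.37021215 -0.0587711  -1.65167311] 0.21577247902581023
```

move_arm(motion=[{"tx": 0, "ty": -0.01, "tz": 0.0005, "twist": 0}, {"tx": 0, "ty": -0.016, "tz": 0, "twist": 0}, {"tx": 0, "ty": -0.016, "tz": 0, "twist": 0}, {"tx": 0, "ty": -0.016, "tz": 0, "twist": 0}, {"tx": 0, "ty": -0.016, "tz": 0, "twist": 0}, {"tx": 0, "ty": -0.016, "tz": 0, "twist": 0}, {"tx": 0, "ty": -0.016, "tz": 0, "twist": 0}, {"tx": 0, "ty": -0.016, "tz": 0, "twist": 0}, {"tx": 0, "ty": -0.016, "tz": 0, "twist": 0}, {"tx": 0, "ty": -0.016, "tz": 0, "twist": 0}])

```text
clock: 15.25
position: [0.5457, -0.0765, 0.0768]
ee_rot: [-0.19, 3.133, -0.001]
force: [0.7, -0.8, -1.4]
width: 0.214
gripper_force: 35.0
```

move_arm(motion=[{"tx": 0, "ty": -0.016, "tz": 0, "twist": 0}, {"tx": 0, "ty": -0.016, "tz": 0, "twist": 0}, {"tx": 0, "ty": -0.016, "tz": 0, "twist": 0}, {"tx": 0, "ty": -0.016, "tz": 0, "twist": 0}, {"tx": 0, "ty": -0.012, "tz": 0, "twist": 0}, {"tx": 0, "ty": -0.006, "tz": 0, "twist": 0}, {"tx": 0, "ty": 0, "tz": 0, "twist": 0}, {"tx": 0, "ty": 0, "tz": -0.035, "twist": 0}, {"tx": 0, "ty": 0, "tz": -0.045, "twist": 0}, {"tx": 0, "ty": 0.02, "tz": 0, "twist": 0}, {"tx": 0, "ty": 0.03, "tz": 0, "twist": 0}, {"tx": 0, "ty": 0.02, "tz": 0, "twist": 0}])

```text
clock: 16.45
position: [0.5459, -0.0834, 0.1556]
ee_rot: [-0.195, 3.135, 0.002]
force: [-0.3, 0.8, -0.8]
width: 0.215
gripper_force: 35.0
```

Run:
```python
from h import *
need(.4087,.20,.15,6.9-90+90); s=arm.observe(); print(s['force'],s['width'])
P=np.load("plate.npz"); a=P["yaw"]; R=np.array([[np.cos(a),-np.sin(a)],[np.sin(a),np.cos(a)]])
im=arm.get_image("scene"); cv2.imwrite("pics/s7.png",cv2.resize(im[120:290,225:425],None,fx=4,fy=3.5,interpolation=cv2.INTER_CUBIC)[:,:,::-1])
c=arm.calibration("scene")
for r in arm.place_of("scene","offcut_1"):
    if r["conf"]>.2:
        uv=np.array(r["point"])*[640,400]; print(r["conf"],uv.round(),"plate",(R.T@(ray(c,uv,.037)[:2]-P["ctr"])).round(3),"tray",(R.T@(ray(c,uv,.005)[:2]-P["ctr"])).round(3))
```

```text
t 16.45 pos [ 0.5459 -0.0834  0.1556] toolz [ 0.     0.001 -1.   ] yaw 97.11 j [ 0.08  0.39 -0.03  1.84  0.01  0.91  1.74] shift [0.1011 0.2982 0.0059] twist 90.21 -> 1.0023
[-0.31746541  0.83309945 -0.80781832] 0.21507615353712456
0.6 [290. 254.] plate [ 0.08  -0.153] tray [ 0.053 -0.143]
0.43 [309. 210.] plate [-0.047 -0.048] tray [-0.08  -0.034]
0.41 [295. 256.] plate [ 0.089 -0.144] tray [ 0.063 -0.134]
0.4 [332. 197.] plate [-0.068  0.032] tray [-0.102  0.05 ]
```

View pics/s7.png

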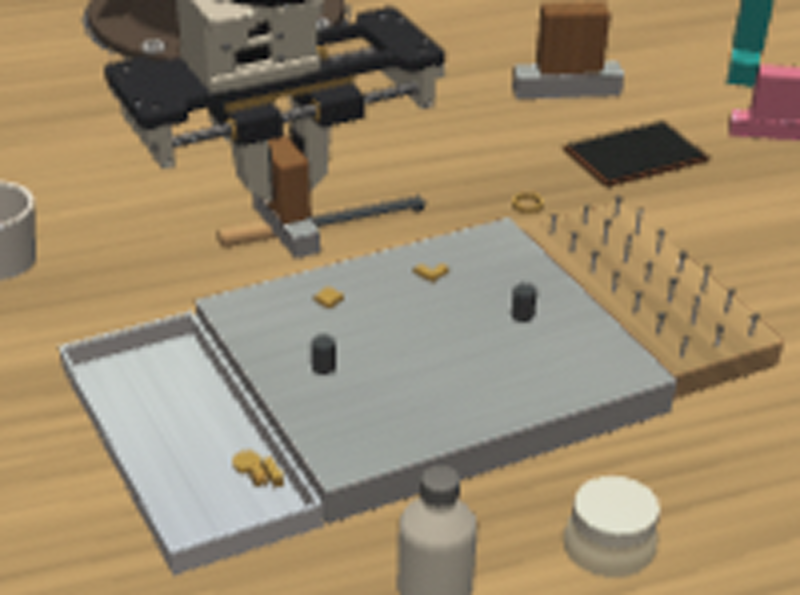

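The last sweep passed over the square and the L. They are still at crop (328,297) and (431,271), while the other three lie in the tray at (260,466). The foot was too high, so I'll redo the sweep lower, finding the plate by touch.

move_arm(motion=[{"tx": 0.0016, "ty": 0.04, "tz": 0, "twist": 0}, {"tx": 0, "ty": 0.04, "tz": 0, "twist": 0}, {"tx": 0, "ty": 0.04, "tz": 0, "twist": 0}, {"tx": 0, "ty": 0.04, "tz": 0, "twist": 0}, {"tx": 0, "ty": 0, "tz": 0, "twist": 0}, {"tx": 0, "ty": 0, "tz": 0.03, "twist": 0}, {"tx": 0, "ty": 0, "tz": 0.03, "twist": 0}, {"tx": 0, "ty": 0, "tz": 0.02, "twist": 0}, {"tx": 0, "ty": 0, "tz": 0, "twist": 0}, {"tx": 0, "ty": 0, "tz": 0, "twist": 0}])

```text
clock: 17.55
position: [0.5252, 0.0717, 0.0755]
ee_rot: [0.191, -3.135, 0.0]
force: [0.8, -0.5, -0.4]
width: 0.215
gripper_force: 35.0
```

```bash
python3 -c "
from h import *
nl(-.066,-.147,.072,90); s=arm.observe(); print(s['force'],s['width'])"
```

```text
world [ 0.5529 -0.1555]
t 17.55 pos [0.5252 0.0717 0.0755] toolz [-0.001 -0.    -1.   ] yaw 96.96 j [-0.18  0.47 -0.07  1.97  0.05  0.71  1.41] shift [ 0.     -0.2289  0.0035] twist 0.16 -> 0.0018
[ 0.84042297 -0.45756924 -0.35589194] 0.2154450558085841
```

move_arm(motion=[{"tx": 0, "ty": 0, "tz": 0.002, "twist": 0}, {"tx": 0, "ty": 0, "tz": 0, "twist": 0}])

```text
clock: 17.75
position: [0.5258, 0.0721, 0.0742]
ee_rot: [-0.191, 3.134, 0.0]
force: [-1.0, 0.0, -0.8]
width: 0.214
gripper_force: 35.0
```

move_arm(motion=[{"tx": 0, "ty": 0, "tz": 0.0015, "twist": 0}, {"tx": 0, "ty": 0, "tz": 0, "twist": 0}])

```text
clock: 17.95
position: [0.5253, 0.0721, 0.0721]
ee_rot: [-0.191, 3.135, 0.0]
force: [-0.2, -1.4, -0.7]
width: 0.218
gripper_force: 35.0
```

move_arm(motion=[{"tx": 0, "ty": 0, "tz": 0.0015, "twist": 0}, {"tx": 0, "ty": 0, "tz": 0, "twist": 0}])

```text
clock: 18.15
position: [0.5254, 0.0721, 0.0707]
ee_rot: [-0.191, 3.135, 0.0]
force: [-0.4, 0.2, 4.7]
width: 0.216
gripper_force: 35.0
```

move_arm(motion=[{"tx": 0, "ty": -0.012, "tz": -0.0004, "twist": 0}, {"tx": 0, "ty": -0.014, "tz": 0, "twist": 0}, {"tx": 0, "ty": -0.014, "tz": 0, "twist": 0}, {"tx": 0, "ty": -0.014, "tz": 0, "twist": 0}])

```text
clock: 18.55
position: [0.5319, 0.0168, 0.0707]
ee_rot: [-0.189, 3.136, 0.0]
force: [0.1, 2.4, 2.5]
width: 0.213
gripper_force: 35.0
```

move_arm(motion=[{"tx": 0, "ty": -0.014, "tz": 0, "twist": 0}, {"tx": 0, "ty": -0.014, "tz": 0, "twist": 0}])

```text
clock: 18.75
position: [0.5352, -0.0107, 0.0707]
ee_rot: [-0.19, 3.136, 0.0]
force: [0.2, 2.2, 3.2]
width: 0.218
gripper_force: 35.0
```

Run:
```python
from h import *
nl(-.066,-.147,.0715,90); s=arm.observe(); print(s['force'],s['width'])
P=np.load("plate.npz"); a=P["yaw"]; R=np.array([[np.cos(a),-np.sin(a)],[np.sin(a),np.cos(a)]])
im=arm.get_image("scene")
c=arm.calibration("scene")
for r in arm.place_of("scene","offcut_1"):
    if r["conf"]>.2:
        uv=np.array(r["point"])*[640,400]; print(r["conf"],uv.round(),"plate",(R.T@(ray(c,uv,.037)[:2]-P["ctr"])).round(3))
```

```text
world [ 0.5529 -0.1555]
t 18.75 pos [ 0.5352 -0.0107  0.0707] toolz [ 0.  0. -1.] yaw 96.94 j [-0.03  0.48 -0.07  1.96  0.05  0.71  1.57] shift [-1.000e-04 -1.459e-01 -8.000e-04] twist 0.14 -> 0.0016
[0.18585846 2.2372732  3.17521917] 0.2178418145626859
0.73 [273. 246.] plate [ 0.038 -0.182]
0.6 [294. 257.] plate [ 0.092 -0.15 ]
0.59 [316. 203.] plate [-0.063 -0.02 ]
0.54 [306. 206.] plate [-0.064 -0.047]
0.51 [291. 254.] plate [ 0.08  -0.152]
0.39 [284. 251.] plate [ 0.065 -0.164]
```

move_arm(motion=[{"tx": 0, "ty": -0.014, "tz": 0, "twist": 0}, {"tx": 0, "ty": -0.014, "tz": 0, "twist": 0}, {"tx": 0, "ty": -0.014, "tz": 0, "twist": 0}, {"tx": 0, "ty": -0.014, "tz": 0, "twist": 0}, {"tx": 0, "ty": -0.014, "tz": 0, "twist": 0}, {"tx": 0, "ty": -0.014, "tz": 0, "twist": 0}, {"tx": 0, "ty": -0.014, "tz": 0, "twist": 0}, {"tx": 0, "ty": -0.014, "tz": 0, "twist": 0}, {"tx": 0, "ty": -0.014, "tz": 0, "twist": 0}, {"tx": 0, "ty": -0.014, "tz": 0, "twist": 0}, {"tx": 0, "ty": -0.008, "tz": 0, "twist": 0}, {"tx": 0, "ty": 0, "tz": 0, "twist": 0}])

```text
clock: 20.05
position: [0.5524, -0.1588, 0.0701]
ee_rot: [0.187, -3.135, 0.002]
force: [-0.0, 0.5, -1.9]
width: 0.217
gripper_force: 35.0
```

move_arm(motion=[{"tx": 0, "ty": 0, "tz": -0.035, "twist": 0}, {"tx": 0, "ty": 0, "tz": -0.045, "twist": 0}, {"tx": 0, "ty": 0.03, "tz": 0, "twist": 0}, {"tx": 0, "ty": 0.04, "tz": 0, "twist": 0}, {"tx": 0, "ty": 0.04, "tz": 0, "twist": 0}, {"tx": 0, "ty": 0, "tz": 0, "twist": 0}])

```text
clock: 20.65
position: [0.5387, -0.0398, 0.1505]
ee_rot: [0.205, -3.134, -0.005]
force: [0.5, -0.9, -0.8]
width: 0.216
gripper_force: 35.0
```

Run:
```python
from h import *
nl(-.066,-.147,.0715,90); s=arm.observe(); print(s['force'],s['width'])
P=np.load("plate.npz"); a=P["yaw"]; R=np.array([[np.cos(a),-np.sin(a)],[np.sin(a),np.cos(a)]])
im=arm.get_image("scene"); cv2.imwrite("pics/s8.png",cv2.resize(im[120:290,225:425],None,fx=4,fy=3.5,interpolation=cv2.INTER_CUBIC)[:,:,::-1])
c=arm.calibration("scene")
for r in arm.place_of("scene","offcut_1"):
    if r["conf"]>.2:
        uv=np.array(r["point"])*[640,400]; print(r["conf"],uv.round(),"tray",(R.T@(ray(c,uv,.005)[:2]-P["ctr"])).round(3))
need(.3791-.0013,.2640,.12,6.9)
```

```text
world [ 0.5529 -0.1555]
t 20.65 pos [ 0.5387 -0.0398  0.1505] toolz [-0.001  0.003 -1.   ] yaw 97.47 j [ 0.05  0.38 -0.1   1.87  0.04  0.89  1.64] shift [ 0.001  -0.1169  0.0786] twist 0.67 -> 0.0075
[ 0.45437052 -0.94422357 -0.7881522 ] 0.2164780775020362
0.6 [292. 256.] tray [ 0.059 -0.142]
0.52 [289. 254.] tray [ 0.051 -0.147]
0.5 [268. 229.] tray [-0.055 -0.163]
0.38 [268. 223.] tray [-0.079 -0.156]
0.37 [284. 250.] tray [ 0.035 -0.154]
t 20.75 pos [ 0.5393 -0.0457  0.1505] toolz [-0.001  0.    -1.   ] yaw 97.15 j [ 0.05  0.38 -0.09  1.87  0.04  0.89  1.64] shift [0.1216 0.3274 0.0306] twist 90.25 -> 1.0028
```

move_arm(motion=[{"tx": 0.0152, "ty": 0.0409, "tz": 0, "twist": 0}, {"tx": 0.0152, "ty": 0.0409, "tz": 0, "twist": 0}, {"tx": 0.0152, "ty": 0.0409, "tz": 0, "twist": 0}, {"tx": 0.0152, "ty": 0.0409, "tz": 0, "twist": 0}, {"tx": 0.0152, "ty": 0.0409, "tz": 0, "twist": 0}, {"tx": 0.0152, "ty": 0.0409, "tz": 0, "twist": 0}, {"tx": 0.0152, "ty": 0.0409, "tz": 0, "twist": 0}, {"tx": 0.0152, "ty": 0.0409, "tz": 0, "twist": 0}, {"tx": 0, "ty": 0, "tz": 0, "twist": 0.091}, {"tx": 0, "ty": 0, "tz": 0, "twist": 0.091}, {"tx": 0, "ty": 0, "tz": 0, "twist": 0.091}, {"tx": 0, "ty": 0, "tz": 0, "twist": 0.091}])

```text
clock: 21.95
position: [0.3801, 0.2619, 0.1504]
ee_rot: [0.713, 3.059, -0.001]
force: [-0.1, 0.7, -0.9]
width: 0.217
gripper_force: 35.0
```

move_arm(motion=[{"tx": 0, "ty": 0, "tz": 0, "twist": 0.091}, {"tx": 0, "ty": 0, "tz": 0, "twist": 0.091}, {"tx": 0, "ty": 0, "tz": 0, "twist": 0.091}, {"tx": 0, "ty": 0, "tz": 0, "twist": 0.091}, {"tx": 0, "ty": 0, "tz": 0, "twist": 0.091}, {"tx": 0, "ty": 0, "tz": 0, "twist": 0.091}, {"tx": 0, "ty": 0, "tz": 0, "twist": 0.091}, {"tx": 0, "ty": 0, "tz": 0, "twist": 0}, {"tx": 0, "ty": 0, "tz": 0, "twist": 0}])

```text
clock: 22.85
position: [0.3797, 0.2623, 0.1505]
ee_rot: [2.08, 2.354, -0.001]
force: [-1.2, -0.5, -1.7]
width: 0.215
gripper_force: 35.0
```

```bash
python3 -c "
from h import *
need(.379,.264,.047,6.9); s=arm.observe(); print(s['force'],s['width'])
# rest corners seen now?
"
```

```text
t 22.85 pos [0.3797 0.2623 0.1505] toolz [ 0. -0. -1.] yaw 7.06 j [-0.77  0.26  0.06  2.06 -0.02  0.82 -0.57] shift [ 0.0018 -0.0005  0.1035] twist 0.16 -> 0.0018
[-1.23773842 -0.4685205  -1.67108989] 0.21528268616175478
```

move_arm(motion=[{"tx": 0.0018, "ty": -0.0005, "tz": 0.03, "twist": 0.002}, {"tx": 0, "ty": 0, "tz": 0.035, "twist": 0}, {"tx": 0, "ty": 0, "tz": 0.025, "twist": 0}, {"tx": 0, "ty": 0, "tz": 0.012, "twist": 0}, {"tx": 0, "ty": 0, "tz": 0, "twist": 0}, {"tx": 0, "ty": 0, "tz": 0, "twist": 0}])

```text
clock: 23.45
position: [0.3788, 0.2645, 0.0488]
ee_rot: [-2.086, -2.349, 0.0]
force: [0.5, -0.1, -0.7]
width: 0.215
gripper_force: 35.0
```

move_arm(motion=[{"tx": 0, "ty": 0, "tz": 0.002, "twist": 0}, {"tx": 0, "ty": 0, "tz": 0, "twist": 0}, {"tx": 0, "ty": 0, "tz": 0, "twist": 0}])

```text
clock: 23.75
position: [0.3788, 0.2649, 0.0472]
ee_rot: [2.087, 2.348, 0.002]
force: [0.5, 0.6, -0.7]
width: 0.216
gripper_force: 35.0
```

move_arm(motion=[{"tx": 0, "ty": 0, "tz": 0.002, "twist": 0}, {"tx": 0, "ty": 0, "tz": 0, "twist": 0}, {"tx": 0, "ty": 0, "tz": 0, "twist": 0}])

```text
clock: 24.05
position: [0.3785, 0.2647, 0.0446]
ee_rot: [-2.088, -2.348, 0.0]
force: [0.5, -0.4, -2.1]
width: 0.214
gripper_force: 35.0
```

move_arm(motion=[{"tx": 0, "ty": 0, "tz": 0.0015, "twist": 0}, {"tx": 0, "ty": 0, "tz": 0, "twist": 0}, {"tx": 0, "ty": 0, "tz": 0, "twist": 0}])

```text
clock: 24.35
position: [0.3787, 0.2647, 0.0436]
ee_rot: [2.088, 2.347, 0.001]
force: [-2.1, -1.6, 9.2]
width: 0.216
gripper_force: 35.0
```

Contact made. Opening the gripper half-way, then rising.

move_arm(motion=[{"tx": 0, "ty": 0, "tz": -0.0005, "twist": 0}, {"tx": 0, "ty": 0, "tz": 0, "twist": 0}, {"tx": 0, "ty": 0, "tz": 0, "twist": 0}, {"tx": 0, "ty": 0, "tz": 0, "twist": 0}, {"tx": 0, "ty": 0, "tz": 0, "twist": 0}], gripper=0)

```text
clock: 24.85
position: [0.3785, 0.2647, 0.0435]
ee_rot: [-2.088, -2.347, 0.0]
force: [0.2, -0.5, -0.5]
width: 0.497
gripper_force: 0.0
```

move_arm(motion=[{"tx": 0, "ty": 0, "tz": -0.02, "twist": 0}, {"tx": 0, "ty": 0, "tz": -0.03, "twist": 0}, {"tx": 0, "ty": 0, "tz": -0.04, "twist": 0}, {"tx": 0, "ty": 0, "tz": -0.04, "twist": 0}, {"tx": 0, "ty": 0, "tz": -0.04, "twist": 0}, {"tx": 0, "ty": 0.03, "tz": -0.03, "twist": 0}, {"tx": 0, "ty": 0, "tz": 0, "twist": 0}])

```text
clock: 25.55
position: [0.4129, 0.2696, 0.248]
ee_rot: [2.089, 2.344, 0.014]
force: [0.6, 0.3, -1.2]
width: 0.5
gripper_force: 0.0
```

Run:
```python
from h import *
s=arm.observe(); print(s["clock"],s["position"],s["width"])
im=arm.get_image("scene"); cv2.imwrite("pics/s9.png",cv2.resize(im[100:290,215:435],None,fx=3.5,fy=3.1,interpolation=cv2.INTER_CUBIC)[:,:,::-1])
c=arm.calibration("scene")
for q,z in [("scraper",.008),("rest",0)]:
  for r in arm.place_of("scene",q):
    uv=np.array(r["point"])*[640,400]; print(q,r["conf"],uv.round(),ray(c,uv,z).round(3))
c=arm.calibration("wrist"); im=arm.get_image("wrist")
for q,z in [("scraper",.008),("rest",0)]:
  for r in arm.place_of("wrist",q):
    uv=np.array(r["point"])*[640,400]; print(q,r["conf"],uv.round(),ray(c,uv,z).round(3))
```

```text
25.55 [0.41292759 0.26959269 0.24799184] 0.5000638748341697
scraper 0.76 [413. 138.] [0.275 0.432 0.008]
scraper 0.62 [415. 157.] [0.388 0.374 0.008]
scraper 0.56 [381. 161.] [0.372 0.257 0.008]
rest 0.53 [383. 162.] [0.368 0.266 0.   ]
scraper 0.95 [197. 160.] [0.258 0.257 0.008]
scraper 0.72 [310.  57.] [0.384 0.39  0.008]
scraper 0.55 [293. 164.] [0.377 0.266 0.008]
```

View pics/s9.png

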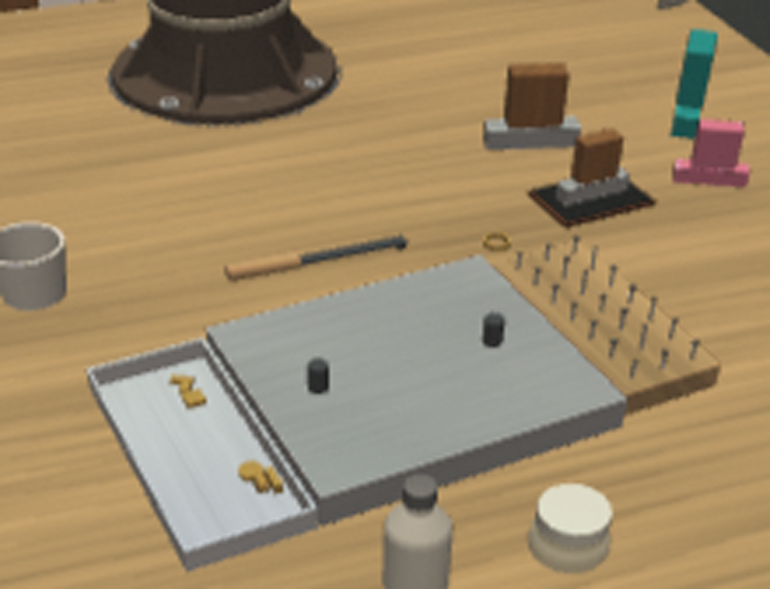

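The plate is empty apart from the posts. The offcuts lie in the tray at (185,390) and (260,476), and the scraper stands in the middle of its rest at (595,170). Everything else is in place, so I'm handing in.

```bash
python3 -c "
from cell import arm
print(arm.sign_off())"
```

```text
the job is handed in; nothing more can be done
None
```

All five offcuts are in the scrap tray and the scraper stands upright in the middle of its rest, released; the posts and bystanders look untouched in the last picture, and I handed the job in at about 26 s of the 61 s. One sweep passed over the square and the L, so I repeated it lower.

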